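# Press the culture flask into the sprung mixer cradle

## Task

Someone has parked a small petri dish on the mixer's sprung ring cradle: clear it by setting it squarely on top of the pile of two small dishes, and let go of it. Then take the round flask from its cork ring, seat it upright in the freed cradle and press it straight down against the spring, without ramming it, until the cradle is almost fully down. Finish while still holding the flask pressed down like that, and leave everything else on the bench where it is.

Things in the scene. Friction and masses are not known exactly. Their poses are not given: they have to be found in the camera images.
- mixer: Blue bench mixer, fixed: a rounded box 140 (x) x 120 (y) mm on feet, its top 78 mm above the bench (a flat black collar, 72 mm across, to 82 mm), dial and switch on its -x face standing out up to 12 mm. Origin at the centre of its underside; z up. Yawed up to 0.3 rad. The sprung cradle stands on top, its axis 10 mm towards the mixer's +x from the origin.
- cradle (a joint): How far the cradle is pressed down, m: 0 = up, 0.014 = fully down. A spring holds it up: it begins to move at about 3 N of downward push and takes about 13 N at full travel; the dish's or the flask's own weight does not move it. It springs back when released.
- cradle_rim (a point): Centre of the upper rim of the black rubber ring cradle, 120 mm above the bench when up; it sinks with the cradle. The ring is a round cup, outer diameter 58 mm, inner diameter 44 mm, 14 mm deep inside, open upwards; below it is clear space of about 16 mm round a coil spring. The flask's bulb sits in its mouth: seated, the bulb's centre is 21 mm above the rim and the flask's bottom 11 mm below it.
- dish: The small petri dish (closed, brown-red agar under a clear lid) that lies flat on the cradle's rim, up to 3 mm off its axis: a rigid disc 60 mm in diameter, 15 mm high, 30 g. Origin at the centre of its underside, z up. Can be gripped across its diameter from above with the fingertips just above its underside.
- pile_top: Upper of the two small dishes of the pile, same size as the dish (60 x 15 mm). Origin at the centre of its underside, 15 mm above the bench; its top is 30 mm above the bench.
- pile_bottom: Lower of the two small dishes of the pile, same size, loose on the bench. Origin at the centre of its underside.
- cork_ring: Rounded cork ring, fixed to the bench, 86 mm outer and 44 mm inner diameter, 30 mm high, in which the flask stands at the start. Origin at the centre of its underside.
- flask: Round-bottomed amber glass flask with a white stopper, about 120 g (0.8 to 1.25 times that), bottom-heavy: ball-shaped bulb 64 mm in diameter, straight neck 24 mm in diameter from about 62 to 108 mm above the bottom, stopper 29 mm in diameter from 108 to 122 mm. Origin at the lowest point of the bulb, z up along the neck. It stands in the cork ring with its bottom 18 mm above the bench.
- bulb_center (a point): Centre of the flask's bulb, 32 mm above the flask's origin.
- tube_rack: A bystander, to be left alone: black tube rack with blue-capped tubes, 75 x 130 x 44 mm, origin under its centre.
- big_dish: A bystander, to be left alone: large petri dish, 90 mm in diameter, 16 mm high, alone on the bench, origin under its centre.
- vial: A bystander, to be left alone: small glass vial with a white cap, 28 mm in diameter, 58 mm high, origin under its centre.
- weigh_jar: A bystander, to be left alone: small amber jar with a black lid, 42 mm in diameter, 48 mm high, origin under its centre.
- marker: A bystander, to be left alone: black-and-white marker pen lying flat, 120 x 13 x 12 mm, origin under its centre, long axis y.
Not all that is in view belongs to the job. What is shaped like the dish but pink or purple is not meant. Leave any green look-alike of the pile_top alone.

How it is judged:
By the outcome, as a careful person would: the job done as asked, in the order asked, and still so for the second after the job is handed in, while the arm keeps its last pose, push and grip.
It also fails if it takes over 64 s, if anything falls off the work surface, if the arm or the gripper's body presses on something with over 40 N, if the wrist force passes 120 N, or if a joint passes its speed limit or range.

## Robot

A 6-joint arm with a two-finger parallel gripper is mounted at the origin on the work surface. World frame = base frame: x ahead of the robot, y to its left, z up, the work surface at z = 0. Lengths are in m, angles in rad, forces in N, time in s.
With the tool pointing down it reaches from about 0.325 to 0.9 m from the base axis. Payload 3.5 kg.
Tool frame: the origin (TCP) lies midway between the tips of the shut fingers; the grasp point (between the pads) lies 19 mm behind it; z points along the fingers, y is the line along which they close (so a half turn about z gives the same grasp; the last joint's range is limited). The gripper opens to 85 mm and grips with 20 to 120 N. Pads are 22 mm wide; open, the fingers measure 114 mm over their backs; the gripper's body (76 mm by 85 mm) begins 54 mm behind the grasp point. The pads swing forward as they close: fully open they stand 13 mm farther back than shut.
Start: joints at [-1.265, 0.276, -0.026, 1.268, 0, 1.467], TCP at [0.248, -0.574, 0.231] pointing down, gripper open.
Joint ranges: [-3.12, 3.12], [-0.85, 1.88], [-1.08, 1.24], [-1.95, 2.15], [-1.57, 1.53], [-3.14, 3.14]. Speed limits (rad/s): [2.57, 2.57, 3.14, 3.14, 3.14, 3.14].

## Interface

Orientations are given as a unit quaternion [w, x, y, z].
In Python, from bench import robot, fingers, kinematics, viewer, current_time, current_q, current_qd, current_tau, current_eef_pos, current_eef_rot, current_contact_force, current_moment, current_opening, current_grip_force gives the robot as it stands. Calls block until the motion is done:
- robot.goto(position, orientation): joint-space move of the TCP to a pose.
- robot.line_to(position, rot=None, v=0.15): straight line of the TCP; rot=None keeps the orientation; v is the mean speed in m/s.
- robot.move_j(angles): joint-space move.
- fingers.gripper_to(opening, effort=None): opening from 0.0 (shut) to 1.0 (fully open); effort is the grip in N (None keeps the last); returns when the fingers have stopped.
- robot.wait(seconds).
- kinematics.solve_ik(position, orientation): joint angles nearest the present ones, or None.
- viewer.camera(name): name is "side" or "top" or "wrist"; returns the picture (400x640x3 uint8, blue, green, red); there is no depth.
- viewer.camera_params(name): a dict with "fx", "fy", "cx", "cy" (pixels), "cam_to_world" (4x4, takes a point from camera to world coordinates). Camera axes: x right, y down, z forward; pixel columns grow to the right and rows downward; lengths in m; the calibration is good to about 2 mm. A picture is of the moment at which its call begins: read the wrist's pose just before it. camera_params takes no time and is no camera call; for the wrist camera it gives the pose at the moment of the call.
A pose or a line that the arm cannot do raises robot.PlanningError and nothing moves.
- robot.job_done(): hands the job in; it is judged then, once.
Readings, each from a call of its own:
- current_time(): time.
- current_q(): joint angles.
- current_qd(): joint speeds.
- current_tau(): joint torques, N m.
- current_eef_pos(): TCP position.
- current_eef_rot(): TCP orientation.
- current_contact_force(): force on the tool from outside, world axes, zero at the start.
- current_moment(): the same for the moment, N m.
- current_opening(): opening from 0.0 (shut) to 1.0 (fully open).
- current_grip_force(): force on a finger pad.
Only numpy, scipy, OpenCV 4.12 (cv2) and the standard library are available. Lean on these libraries where they do the work, as an engineer would, in place of code of your own. Each camera call takes 0.05 s, during which the arm holds its last target. There are 200 camera calls.

## Working session

There is one attempt and no reset: what is moved stays moved. The work goes in short steps, each a Python script; the robot and the scene stay as the last script left them, time stands still between calls to the robot, and variables do not carry over. Pictures are saved under pics/ and viewed, at most 10 in all, crops included, and the job is handed in when it is done.

```bash
ls; mkdir -p pics; python3 - <<'E'
from bench import *
import cv2
for n in("top","side"):
    im=viewer.camera(n); cv2.imwrite(f"pics/{n}0.png",im); p=viewer.camera_params(n); print(n,p["fx"],p["cx"],p["cy"],p["cam_to_world"])
print(current_time(),current_eef_rot())
E
```

```text
pics
top 450.8925912729835 323.5616959412286 198.86785479971286 [[ 0.02145953 -0.99072675  0.13416408  0.36718198]
 [-0.99975462 -0.02052757  0.00832601  0.00458463]
 [-0.00549474 -0.13430983 -0.99092415  1.30481053]
 [ 0.          0.          0.          1.        ]]
side 417.47908684805344 321.05584459537073 198.77538880925417 [[-0.82474883 -0.31249991  0.47131006  0.13097296]
 [-0.56530965  0.47718941 -0.6728412   0.58065399]
 [-0.01464135 -0.82136111 -0.57022062  0.61164451]
 [ 0.          0.          0.          1.        ]]
0.1 [-1.00576304e-03  9.79185149e-01  2.02966550e-01 -1.07018068e-04]
```

View pics/top0.png

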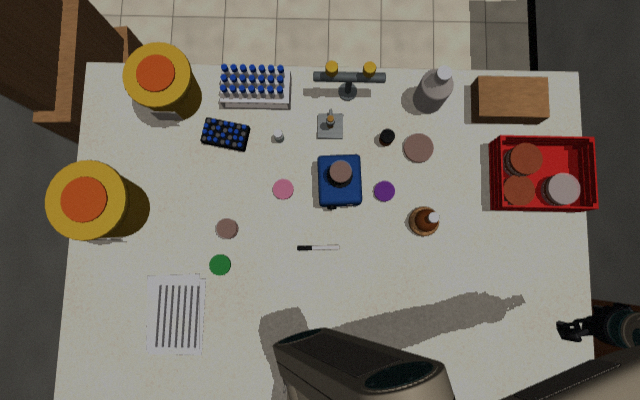

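View pics/side0.png

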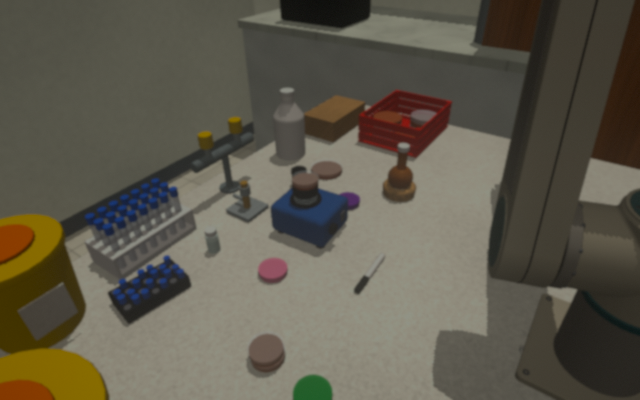

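Top view. Candidates for the dish are: brown-red disc on the blue mixer (341,172), pile top (227,229), big dish (418,148), pink (283,189), purple (384,191) and green (220,265). I choose (341,172), the only one on the cradle. The pile is (227,229), which shows two stacked dishes in the side view at (266,352). The flask in its cork ring is at (425,220). Next are a close crop and rough positions.

```bash
cat > h.py <<'E'
from bench import *
import cv2, numpy as np
from scipy.spatial.transform import Rotation as R
def ray(P,uv):
    T=P["cam_to_world"]; d=T[:3,:3]@np.array([(uv[0]-P["cx"])/P["fx"],(uv[1]-P["cy"])/P["fy"],1.]); return T[:3,3],d
def plane(P,uv,z):
    o,d=ray(P,uv); return (o+d*(z-o[2])/d[2])
def proj(P,X):
    T=P["cam_to_world"]; c=T[:3,:3].T@(np.asarray(X)-T[:3,3]); return c[:2]/c[2]*[P["fx"],P["fy"]]+[P["cx"],P["cy"]]
def down(yaw):  # tool z down, tool y (closing line) at angle yaw from world x axis
    y=np.array([np.cos(yaw),np.sin(yaw),0]); z=np.array([0,0,-1.]); x=np.cross(y,z)
    q=R.from_matrix(np.c_[x,y,z]).as_quat(); return [q[3],q[0],q[1],q[2]]
def circ(P,mask,z,near):
    """outline of the blob at pixel 'near' cast on plane z -> min enclosing circle and fit"""
    cs,_=cv2.findContours(mask,cv2.RETR_EXTERNAL,cv2.CHAIN_APPROX_NONE)
    c=max(cs,key=lambda c:cv2.pointPolygonTest(c,tuple(map(float,near)),True))
    X=np.array([plane(P,p[0],z)[:2] for p in c])
    A=np.c_[2*X,np.ones(len(X))]; s=np.linalg.lstsq(A,(X**2).sum(1),rcond=None)[0]
    return s[:2],np.sqrt(s[2]+s[:2]@s[:2]),len(c)
E
python3 - <<'E'
from h import *
im=cv2.imread("pics/top0.png");P=viewer.camera_params("top")
hsv=cv2.cvtColor(im,cv2.COLOR_BGR2HSV)
for n,uv,z in[("dish",(341,172),.135),("pile",(227,229),.03),("big",(418,148),.016),("flask stop",(434,216),.14),("cork",(424,221),.02),("mixer",(325,200),.078),("bench",(300,280),0),("rackcap",(225,134),.05),("vial",(279,136),.058),("marker",(319,247),.01),("jar",(387,137),.048)]:
    print(n,hsv[uv[1],uv[0]],plane(P,uv,z).round(3))
b=cv2.inRange(hsv,(100,120,30),(125,255,255));cs,_=cv2.findContours(b,0,1)
c=max([c for c in cs if abs(c.mean((0,))[0][0]-340)<30 and abs(c.mean(0)[0][1]-180)<30],key=len);r=cv2.minAreaRect(np.float32([plane(P,p[0],.078)[:2] for p in c]));print(r)
cr=im[120:280,200:460];cv2.imwrite("pics/crop0.png",cv2.resize(cr,(780,480),interpolation=2))
E
```

```text
dish [ 10  79 110] [ 0.598 -0.03   0.135]
pile [  7  75 109] [0.448 0.287 0.03 ]
big [ 12  74 107] [ 0.698 -0.258  0.016]
flask stop [135   3 167] [ 0.486 -0.273  0.14 ]
cork [ 12 207  80] [ 0.483 -0.272  0.02 ]
mixer [109 187 105] [0.53  0.011 0.078]
bench [ 45   9 169] [0.309 0.078 0.   ]
rackcap [109 175  35] [0.719 0.302 0.05 ]
vial [150   2 147] [0.714 0.146 0.058]
marker [120   3 167] [0.403 0.026 0.01 ]
jar [ 0 13 20] [ 0.72  -0.163  0.048]
((0.5864756107330322, -0.027416035532951355), (0.1405842900276184, 0.1169753223657608), 3.776063919067383)
```

View pics/crop0.png

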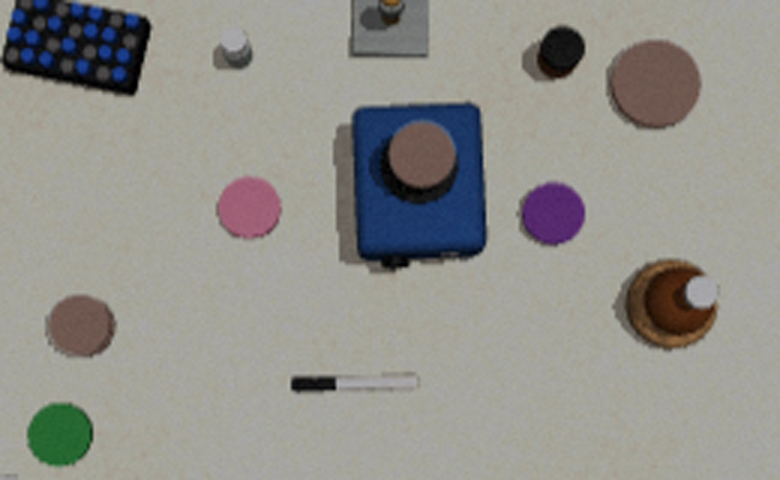

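The crop confirms it: a brown-red disc with a clear rim sits on the black ring of the blue mixer (crop 422,155), the brown pile is at crop (80,325), and the flask is at crop (672,303). Now close wrist views for accuracy.

```bash
python3 - <<'E'
from h import *
robot.goto([.57,-.03,.33],down(np.pi/2))
for n,pos in(("w1",None),):
    P=viewer.camera_params("wrist");im=viewer.camera("wrist");cv2.imwrite("pics/w1.png",im);np.save("w1.npy",P,allow_pickle=True)
print(P["fx"],P["cam_to_world"].round(3),current_q(),current_time(),proj(P,[.598,-.03,.135]))
E
```

```text
300.7418339392604 [[ 0.     0.951  0.31   0.492]
 [ 1.     0.    -0.001 -0.03 ]
 [-0.001  0.31  -0.951  0.472]
 [ 0.     0.     0.     1.   ]] [-1.67059098e-01  1.45505266e-01  1.61223773e-02  1.44179032e+00
 -1.61010150e-04 -1.65720130e-01] 2.4333 [322.41575916 197.00722245]
```

View pics/w1.png

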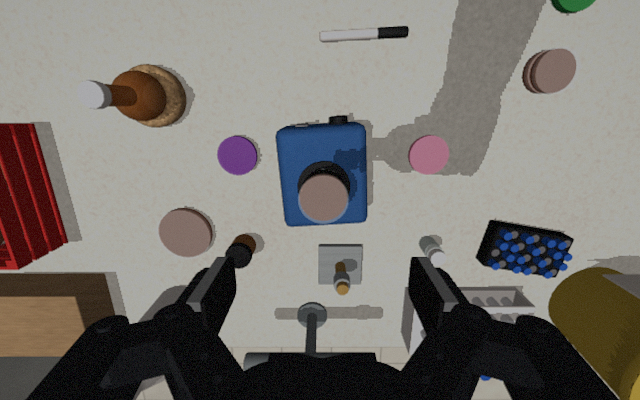

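The wrist view shows the dish on its ring at (324,198), the pile at (550,71) and the flask bulb at (139,97), with stopper at (96,95). I'll fit circles in both views.

```bash
python3 - <<'E'
from h import *
Pw=np.load("w1.npy",allow_pickle=True).item();Pt=viewer.camera_params("top")
I={"w":(cv2.imread("pics/w1.png"),Pw),"t":(cv2.imread("pics/top0.png"),Pt)}
for k,n,uv,z in[("t","dish",(341,172),.135),("w","dish",(324,198),.135),("t","pile",(227,229),.03),("w","pile",(554,70),.03)]:
    im,P=I[k];hsv=cv2.cvtColor(im,cv2.COLOR_BGR2HSV)
    m=cv2.inRange(hsv,(0,45,85),(18,140,255))|cv2.inRange(hsv,(170,45,85),(180,140,255))
    m=cv2.morphologyEx(m,cv2.MORPH_CLOSE,np.ones((3,3)))
    c,r,N=circ(P,m,z,uv);print(k,n,c.round(4),r.round(4),N)
# flask: stopper (white) and bulb/cork
cv2.imwrite("pics/wc.png",np.hstack([cv2.resize(I["w"][0][50:140,70:200],(520,360)),cv2.resize(I["t"][0][195:240,405:440],(280,360))]))
for k,uv in(("w",(96,95)),("t",(434,216))):
    im,P=I[k];hsv=cv2.cvtColor(im,cv2.COLOR_BGR2HSV);sub=hsv[uv[1]-12:uv[1]+13:3,uv[0]-14:uv[0]+15:2];print(sub[:,:,1]);print(sub[:,:,2])
E
```

```text
t dish [ 0.5997 -0.0276] 0.0264 57
w dish [ 0.5985 -0.0296] 0.0271 132
t pile [0.4504 0.2877] 0.0281 61
w pile [0.4518 0.2789] 0.0302 145
[[  4   4   4   4   3   4   3  13  22  14  17  16  16  11   9]
 [  5   6   3   5   4   6   3   4   3  14  12  24  28 158 160]
 [  4   4   3   3   4   2   4   3   4   3  14  19  22  13 191]
 [  3   3   4   2   5   6   3   6   3   3   3  22  22  16  43]
 [  1   6   5   3   4   5   3   6   4   5   4  14  28  13  13]
 [  4   6   4   3   4   4   5   4   6   3   6   8  19  16  19]
 [  6   6   4   6   4   6   4   4   4   4   4  12  13  10  21]
 [  9   2   6   4   4   4   7   4   3   3  13  14  20  20 106]
 [ 10   8   9   6   3   2   5   3  10  23  15  15  11  10  13]]
[[171 172 171 172 170 173 176 118  80  73  88 156 156 159 167]
 [170 169 169 170 171 170 171 171 161  93  85  84  73  55  62]
 [171 171 167 171 173 169 171 168 172 161  90  81  82  80  60]
 [169 170 171 170 170 168 170 173 170 171 152  83  81  80  72]
 [171 172 170 170 172 170 170 171 171 169 174  92  82  78  78]
 [172 168 172 172 172 172 170 172 170 170 178 102  82  80  82]
 [173 171 173 17
[... 609 characters left out ...]
  12]
 [224 198 195 201 197 213 202 211 186  81   8  14  11  17  17]
 [213 216 196 200 206 209 193 186 143  22  12  14  14   9  19]]
[[167 168 167 166 165 166 165 163 166 164 164 168 166 164 167]
 [108 111 108 123 119 147 165 169 164 166 168 167 165 167 166]
 [ 95  48  52  60  62  68  74 134 163 167 164 166 164 166 165]
 [ 54  65  72  72  77 140 168 167 164 166 163 163 164 166 163]
 [ 66  75  78  49  75 166 165 167 171 167 164 168 165 168 165]
 [ 70  78  56  48  57 166 167 168 170 161 161 165 164 163 170]
 [ 67  74  84  51  46  51 109 126 115 133 164 165 165 165 164]
 [ 57  72  77  80  83  78  77  75  74 120 167 166 166 166 168]
 [ 42  52  61  65  68  66  70  74 118 166 167 167 164 164 163]]
```

View pics/wc.png

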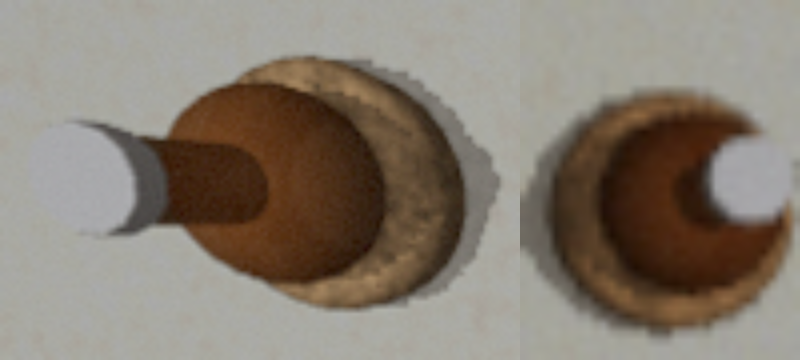

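```bash
python3 - <<'E'
from h import *
q=down(np.pi/2)
fingers.gripper_to(1.0,25)
robot.line_to([.599,-.029,.2],q,v=.2)
robot.line_to([.599,-.029,.117],v=.08)
print(current_contact_force())
fingers.gripper_to(0.0,25)
print(current_opening(),current_grip_force(),current_contact_force())
robot.line_to([.599,-.029,.125],v=.03)
print(current_opening(),current_contact_force())
robot.line_to([.599,-.029,.24],v=.15)
robot.goto([.50,.284,.24],q)
P=viewer.camera_params("wrist");im=viewer.camera("wrist");cv2.imwrite("pics/w2.png",im);np.save("w2.npy",P,allow_pickle=True)
print(current_opening(),current_grip_force(),current_time(),proj(P,[.45,.287,.03]))
E
```

```text
[1.18784753 0.17548784 0.22881101]
0.6844634441312796 28.180373311042786 [-0.07490258  0.50602596  2.9524251 ]
0.6889547764914064 [ 0.62267835 -0.02602603 -0.11839023]
0.687381841138647 28.089603781700134 7.6333 [325.23213639 127.45178467]
```

View pics/w2.png

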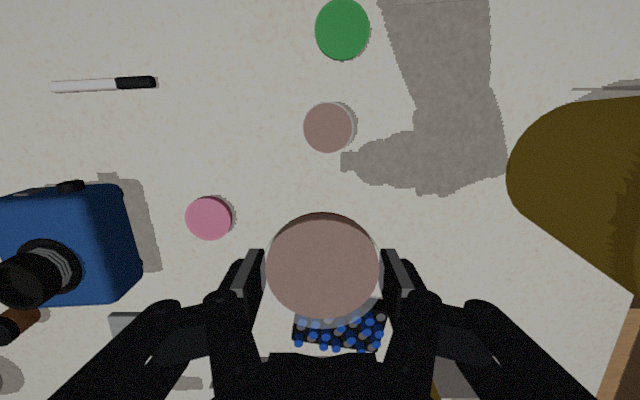

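The held dish is at (322,265), the pile top at (328,127) with its lower dish peeking out to the right, and green is at (342,29).

```bash
python3 - <<'E'
from h import *
P=np.load("w2.npy",allow_pickle=True).item();im=cv2.imread("pics/w2.png");hsv=cv2.cvtColor(im,cv2.COLOR_BGR2HSV)
print([hsv[127,c].tolist() for c in range(298,362,3)])
print(current_eef_pos())
for lo in(30,45,55):
  m=cv2.inRange(hsv,(0,lo,80),(18,140,255))|cv2.inRange(hsv,(170,lo,80),(180,140,255))
  m=cv2.morphologyEx(m,cv2.MORPH_OPEN,np.ones((3,3)))
  for n,uv,z in(("pile",(328,127),.03),("held",(322,265),.24+.018)):
    c,r,N=circ(P,m,z,uv);print(lo,n,c.round(4),r.round(4),N)
E
```

```text
[[30, 11, 168], [30, 6, 173], [9, 59, 126], [6, 51, 129], [11, 56, 128], [8, 54, 128], [8, 57, 130], [7, 51, 130], [8, 50, 128], [9, 55, 126], [8, 48, 128], [8, 49, 130], [8, 52, 127], [10, 52, 127], [7, 49, 130], [8, 55, 131], [9, 53, 130], [8, 55, 130], [10, 11, 141], [18, 21, 121], [23, 18, 168], [30, 10, 171]]
[0.50066588 0.28301453 0.2398147 ]
30 pile [0.4506 0.2891] 0.0272 138
30 held [0.4979 0.2834] 0.0266 309
45 pile [0.4506 0.2892] 0.0267 138
45 held [0.4978 0.2834] 0.0264 315
55 pile [0.7818 0.7204] 0.0561 206
55 held [0.5492 0.4377] 0.0198 206
```

```bash
python3 - <<'E'
from h import *
x,y=.4515,.2886
robot.line_to([x,y,.08],v=.15)
robot.line_to([x,y,.033],v=.06)
f0=current_contact_force()[2]; z=.033
while z>.024:
    z-=.001; robot.line_to([x,y,z],v=.02); f=current_contact_force()[2]-f0
    if f>1.5: break
print(z,f,current_eef_pos())
fingers.gripper_to(.8); fingers.gripper_to(1.0)
robot.line_to([x,y,.12],v=.12)
robot.line_to([x+.05,y,.2],v=.2)
P=viewer.camera_params("wrist");im=viewer.camera("wrist");cv2.imwrite("pics/w3.png",im);np.save("w3.npy",P,allow_pickle=True)
print(current_time(),proj(P,[.45,.289,.045]))
# go view cradle
robot.goto([.56,-.03,.30],down(np.pi/2))
P=viewer.camera_params("wrist");im2=viewer.camera("wrist");cv2.imwrite("pics/w4.png",im2);np.save("w4.npy",P,allow_pickle=True)
p=proj(P,[.599,-.029,.12]);print(p,current_time())
cv2.imwrite("pics/w34.png",np.hstack([cv2.resize(im[:300,170:490],None,fx=1.25,fy=1.25),cv2.resize(im2[:300,170:490],None,fx=1.25,fy=1.25)]))
E
```

```text
0.026999999999999996 7.245276271138279 [0.45168596 0.28868366 0.02798633]
13.5083 [322.85969386 132.66969397]
[321.62694534 210.82675737] 14.8417
```

View pics/w34.png

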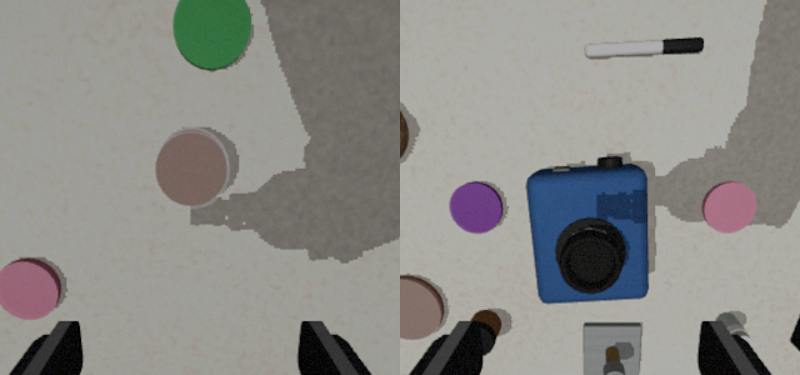

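The left crop shows the dish on the pile, concentric apart from the lower dish's own offset. The right crop shows the empty cradle at about (590,258). I'll check the numbers and look at the flask.

```bash
python3 - <<'E'
from h import *
P=np.load("w3.npy",allow_pickle=True).item();im=cv2.imread("pics/w3.png");hsv=cv2.cvtColor(im,cv2.COLOR_BGR2HSV)
m=cv2.inRange(hsv,(0,40,80),(18,140,255))|cv2.inRange(hsv,(170,40,80),(180,140,255))
m=cv2.morphologyEx(m,cv2.MORPH_OPEN,np.ones((3,3)))
print("placed",circ(P,m,.045,(323,133)))
robot.goto([.51,-.272,.30],down(np.pi/2))
P=viewer.camera_params("wrist");w=viewer.camera("wrist");cv2.imwrite("pics/w5.png",w);np.save("w5.npy",P,allow_pickle=True)
t=viewer.camera("top");cv2.imwrite("pics/t5.png",t)
print(proj(P,[.48,-.27,.14]),proj(P,[.48,-.27,.05]),current_time())
w4=cv2.imread("pics/w4.png")[150:250,260:380]
g=np.clip(w4.astype(float)*2.5,0,255).astype(np.uint8)
cv2.imwrite("pics/c5.png",np.hstack([cv2.resize(w[40:240,220:420],(400,400)),cv2.resize(g,(400,400))]))
E
```

```text
placed (array([0.45287132, 0.28880184]), np.float64(0.027000609256769316), 162)
[322.55141577 151.99611458] [322.36027619 140.95936401] 15.9167
```

View pics/c5.png

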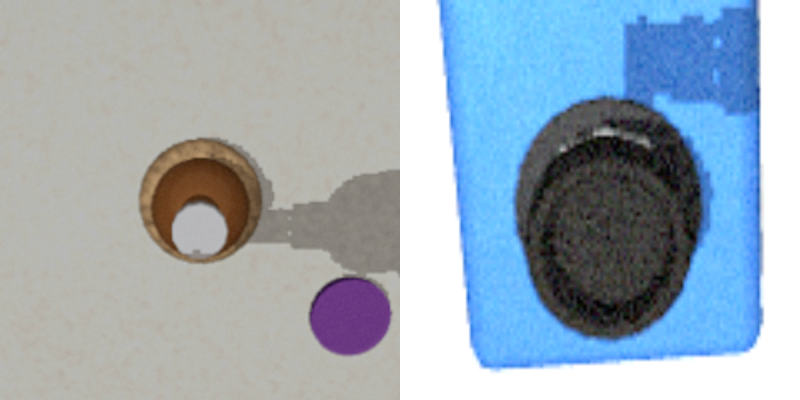

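```bash
python3 - <<'E'
from h import *
from scipy.optimize import least_squares
def ld(n): return np.load(n,allow_pickle=True).item()
Pt=viewer.camera_params("top")
def fitR(X,r,c0): return least_squares(lambda c:np.hypot(*(X-c).T)-r,c0,loss="soft_l1",f_scale=.001)
for nm,P,f in(("w4",ld("w4.npy"),"pics/w4.png"),("top",Pt,"pics/t5.png")):
    im=cv2.imread(f);hsv=cv2.cvtColor(im,cv2.COLOR_BGR2HSV)
    p=proj(P,[.599,-.029,.12]).round().astype(int)
    m=((hsv[...,1]<110)&(hsv[...,2]<60)).astype(np.uint8)*255
    cs,_=cv2.findContours(m,0,1);c=max(cs,key=lambda c:cv2.pointPolygonTest(c,tuple(map(float,p)),True))[:,0]
    X=np.array([plane(P,q,.12)[:2] for q in c]);T=P["cam_to_world"]
    away=(np.array([.599,-.029])-T[:2,3]);away/=np.hypot(*away)
    k=(X-[.599,-.029])@away>.004
    s=fitR(X[k],.029-.0005*(nm=="x"),[.599,-.029]);print("cradle",nm,s.x.round(4),k.sum(),np.abs(s.fun).mean().round(4))
for nm,P,f in(("w5",ld("w5.npy"),"pics/w5.png"),("w1",ld("w1.npy"),"pics/w1.png"),("top",Pt,"pics/top0.png")):
    im=cv2.imread(f);hsv=cv2.cvtColor(im,cv2.COLOR_BGR2HSV)
    p=proj(P,[.482,-.272,.14])
    if nm=="w1":p=np.array([90,95])
    if nm=="top":p=np.array([434,216])
    # amber bulb: rays onto bulb-centre plane
    a=cv2.inRange(hsv,(5,170,35),(16,255,255))
    w=((hsv[...,1]<25)&(hsv[...,2]>140)).astype(np.uint8)*255
    q=p.round().astype(int)
    win=np.zeros_like(w);cv2.circle(win,tuple(map(int,q)),26,255,-1);w&=win
    try:print("stop",nm,circ(P,w,.14,p),p)
    except Exception as e:print(e)
    if nm=="w5":
        y,x=q;sub=hsv[q[1]-18:q[1]+19:3,q[0]-18:q[0]+19:3];print(sub[...,0]);print(sub[...,1]);print(sub[...,2])
E
```

```text
cradle w4 [ 0.5976 -0.0286] 64 0.0007
cradle top [ 0.5972 -0.0268] 28 0.001
stop w5 (array([ 0.48322117, -0.27339402]), np.float64(0.013227512887689846), 77) [320.56004405 153.97754335]
[[ 13  14  13  13  13  13  13  13  13  12  12  12  12]
 [ 12  14  13  14  12  13  14  13  13  13  13  15  13]
 [ 13  14  13  10   0 140 150  15  10  13  13  13  13]
 [ 13  14  12 110 128 120 120 120 140  12  14  12  11]
 [ 12  12 113 105 100 130 110 113 110 105  13  12  11]
 [ 13  13 110 110 110 120 120 100 120 113  12  12  13]
 [ 14 113 100 120 120 110 135 120 110 120  17  14  11]
 [ 13 128 130 110 120 120 135 120 120 110   9  11  14]
 [ 12   6 110 120 120 110 110 140 113 128  13  11  13]
 [ 15  12 105 128 128 120 120 105 120  40  13  17  16]
 [ 23  16  15 140 140  18 135 130   0  14  17  16  30]
 [ 30  27  16  16  16  16  16  15  16  16  27  33  22]
 [ 26  25  35  45  27  27  24  35  26  23  33  35  26]]
[[191 184 164 175 173 171 167 175 182 175 169 179 189]
 [187 172 171 174 213 185 175 197 163 176 178 198 193]
 [192 184 160  97   8   5   2   4 114 179 171 185 166]
 [175 175  69   4   5   4   3   1
[... 718 characters left out ...]
79 113 115 100  93]
 [110 112 187 186 185 184 187 186 185 177 110  99  92]
 [108 140 188 187 184 185 186 185 185 187 104 100  93]
 [107 176 187 185 186 187 184 186 185 186 142  94  89]
 [ 99 171 185 185 186 184 184 187 186 185 136  91  71]
 [ 88 138 186 186 185 187 187 185 187 187 102  80 104]
 [150  88 182 187 187 188 186 186 185 173  79 140  95]
 [142 136 110 171 179 142 178 177 149 101 148 119 186]
 [184 188 140 134 142 136 127 137 140 122 180 184 183]
 [180 184 185 187 185 186 177 188 186 183 184 185 183]]
stop w1 (array([ 0.48514932, -0.27570617]), np.float64(0.023460286510673826), 193) [90 95]
stop top (array([ 0.48768302, -0.27625196]), np.float64(0.057067321593185984), 197) [434 216]
```

```bash
python3 - <<'E'
from h import *
x,y=.4832,-.2732
robot.line_to([x,y,.18],down(np.pi/2),v=.2)
robot.line_to([x,y,.086],v=.1)
print(current_contact_force())
fingers.gripper_to(0.0,60)
print(current_opening(),current_grip_force(),current_contact_force(),current_eef_pos())
f0=current_contact_force()
robot.line_to([x,y,.10],v=.04); print(current_contact_force())
robot.line_to([x,y,.24],v=.15); print(current_contact_force(),current_moment())
robot.line_to([.5975,-.028,.24],v=.15)
robot.wait(.3);print(current_contact_force(),current_moment(),current_opening(),current_time(),current_eef_pos())
w=viewer.camera("side");cv2.imwrite("pics/s6.png",cv2.resize(w[60:260,220:420],(600,600)))
E
```

```text
[ 0.39039717  0.1399576  -0.17566591]
0.2793412771539567 58.37700041010976 [-0.45842961 -0.14464486  1.18369169] [ 0.48339567 -0.27332048  0.08632091]
[ 0.28672505  0.59831895 -1.76617291]
[-0.42235409  0.26171944 -1.2690368 ] [-0.05224931 -0.022527    0.00432583]
[ 0.71181595 -0.42716828 -1.80589805] [0.05544922 0.00365344 0.04380695] 0.279006185294466 22.2083 [ 0.59743098 -0.02827618  0.24003409]
```

View pics/s6.png

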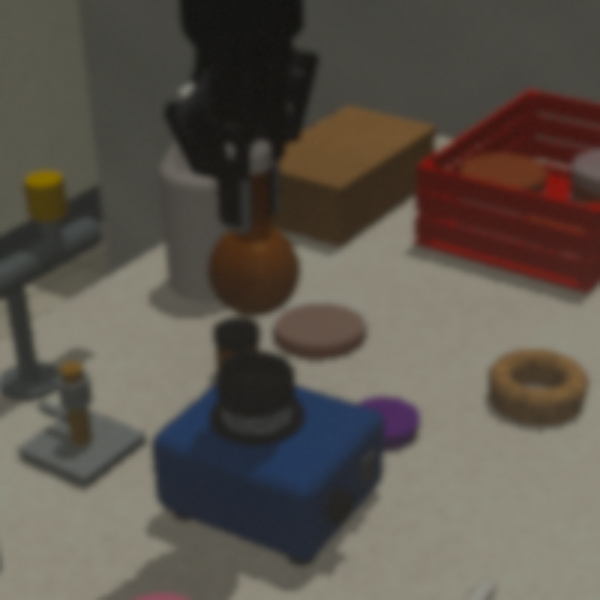

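The flask hangs upright in the grip above the cradle (crop 255,270). The cork ring is empty. Lowering under force watch.

```bash
python3 - <<'E'
from h import *
x,y=.5975,-.028
def F(n=6):
    a=[]
    for _ in range(n): robot.wait(.02);a.append(current_contact_force())
    return np.mean(a,0)
robot.line_to([x,y,.190],v=.1)
f0=F(10);print(f0)
z=.182;robot.line_to([x,y,z],v=.03)
while z>.1725:
    robot.line_to([x,y,z],v=.02);f=F()-f0;print(round(z,4),f.round(2),(current_eef_pos()-np.array([x,y,z])).round(4))
    if f[2]>6:break
    z-=.001
print(current_time(),current_moment(),current_opening())
E
```

```text
[-0.08612997  0.10112485 -1.13300755]
0.182 [ 0.03 -0.19 -0.02] [ 0.0001 -0.      0.0001]
0.181 [-0.04  0.27 -0.36] [-0.  0. -0.]
0.18 [ 0.07 -0.01  0.54] [ 0.0002 -0.      0.0002]
0.179 [ 0.57 -0.31  3.04] [ 0.0004 -0.      0.0005]
0.178 [ 0.77 -0.15  3.81] [ 0.0003 -0.0001  0.0002]
0.177 [ 1.59 -0.15  4.63] [ 0.0002 -0.0001  0.0001]
0.176 [ 1.73 -0.2   4.76] [ 0.0002 -0.0001  0.0001]
0.175 [ 1.55 -0.31  5.75] [ 0.0001 -0.      0.0001]
0.174 [ 1.44 -0.17  6.4 ] [ 0.0002 -0.      0.0002]
26.6417 [-0.03931689 -0.15024442 -0.01919883] 0.2775083428479219
```

```bash
python3 - <<'E'
from h import *
f0=np.array([-.086,.101,-1.133])
def F(n=8):
    a=[]
    for _ in range(n): robot.wait(.02);a.append(current_contact_force())
    return np.mean(a,0)-f0
y=-.028;x=.5975;z=.1795
robot.line_to([x,y,z],v=.02);print("up",F().round(2))
x+=.0015
robot.line_to([x,y,z],v=.02);print("shift",F().round(2))
for z in(.1785,.1775,.1765,.175,.173,.171):
    robot.line_to([x,y,z],v=.02);f=F();print(z,f.round(2),current_eef_pos().round(4))
    if f[2]>11:break
print(current_time(),current_moment(),current_opening())
w=viewer.camera("side");cv2.imwrite("pics/s7.png",cv2.resize(w[130:250,250:370],(600,600),interpolation=2))
E
```

```text
up [ 1.   -0.67  3.02]
shift [ 0.86 -0.52  2.73]
0.1785 [ 0.57 -0.59  3.26] [ 0.599  -0.028   0.1786]
0.1775 [ 0.57 -0.31  4.23] [ 0.5992 -0.028   0.1776]
0.1765 [ 0.82 -0.54  4.52] [ 0.5992 -0.028   0.1766]
0.175 [ 1.1  -0.6   5.48] [ 0.5992 -0.028   0.1752]
0.173 [ 1.33 -0.39  6.75] [ 0.5994 -0.028   0.1735]
0.171 [ 0.95 -0.44  7.78] [ 0.5998 -0.0281  0.1718]
29.8833 [-0.02839238 -0.1492579  -0.0159506 ] 0.2774418529311044
```

View pics/s7.png

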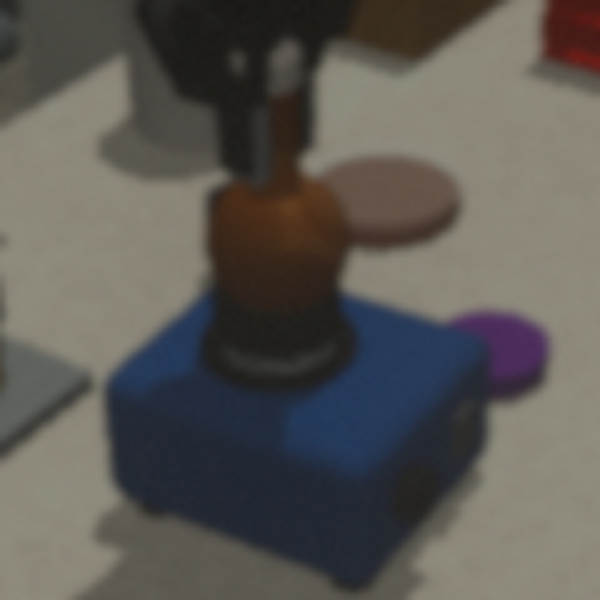

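```bash
python3 - <<'E'
from h import *
f0=np.array([-.086,.101,-1.133])
def F(n=8):
    a=[]
    for _ in range(n): robot.wait(.02);a.append(current_contact_force())
    return np.mean(a,0)-f0
x,y=.599,-.028
for z in(.169,.1675,.1665,.166,.1655,.165,.1645,.164,.1635):
    robot.line_to([x,y,z],v=.02);f=F();e=current_eef_pos();print(z,f.round(2),e.round(4))
    if f[2]>12 or e[2]<.1659:break
print(current_time(),current_moment(),current_opening(),current_grip_force())
w=viewer.camera("side");cv2.imwrite("pics/s8.png",cv2.resize(w[130:250,250:370],(600,600),interpolation=2))
E
```

```text
0.169 [ 1.49 -0.14  8.88] [ 0.6001 -0.0281  0.1702]
0.1675 [ 1.65 -0.01  9.75] [ 0.6004 -0.0281  0.169 ]
0.1665 [ 1.33 -0.24 10.1 ] [ 0.6005 -0.0281  0.1682]
0.166 [ 1.61 -0.22 10.32] [ 0.6006 -0.0281  0.1678]
0.1655 [ 1.24  0.11 10.65] [ 0.6007 -0.0281  0.1674]
0.165 [ 1.48 -0.15 11.13] [ 0.6008 -0.0281  0.167 ]
0.1645 [ 1.43  0.11 11.  ] [ 0.6009 -0.0281  0.1666]
0.164 [ 1.77 -0.06 11.2 ] [ 0.601  -0.0281  0.1662]
0.1635 [ 1.57 -0.13 11.94] [ 0.6011 -0.0281  0.1658]
33.3833 [ 0.04309033 -0.17716442 -0.01818182] 0.2772821915021398 58.642193488776684
```

View pics/s8.png

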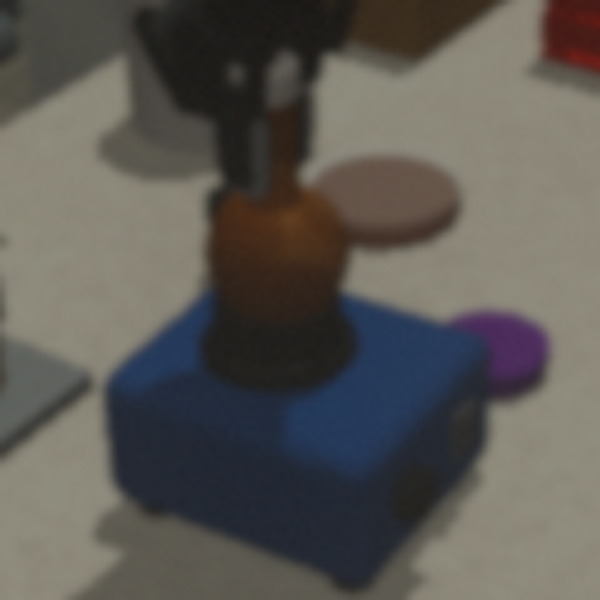

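The flask is pressed about 13 mm down at 11.9 N. The TCP has drifted about 3 mm in +x, so I'll check the tilt and ease it back upright.

```bash
python3 - <<'E'
from h import *
f0=np.array([-.086,.101,-1.133])
def F(n=8):
    a=[]
    for _ in range(n): robot.wait(.02);a.append(current_contact_force())
    return np.mean(a,0)-f0
def rot():
    q=current_eef_rot();return (R.from_quat([q[1],q[2],q[3],q[0]]).as_matrix()[:,2]).round(4)
P=viewer.camera_params("side")
def tilt():
    hsv=cv2.cvtColor(viewer.camera("side"),cv2.COLOR_BGR2HSV)
    a=cv2.inRange(hsv,(4,150,30),(18,255,255));a[:, :280]=0;a[:,340:]=0;a[:150]=0;a[215:]=0
    r=[(v,np.flatnonzero(a[v]).mean().round(2),(a[v]>0).sum()) for v in range(150,196,4) if a[v].any()]
    return r
print(rot(),current_q().round(4),tilt())
for z in (.07,.03):print(proj(P,[.599,-.028,.15+z-.03]),)
for x in(.598,.597,.596):
    robot.line_to([x,-.028,.1635],down(np.pi/2),v=.02);print(x,F().round(2),current_eef_pos().round(4),rot(),current_moment().round(3))
print(tilt(),current_time())
E
```

```text
[ 5.e-03 -2.e-04 -1.e+00] [-1.5440e-01  2.7320e-01 -1.7270e-01  1.1199e+00  5.0000e-04 -1.5440e-01] [(166, np.float64(306.0), np.int64(1)), (170, np.float64(305.85), np.int64(13)), (174, np.float64(305.0), np.int64(23)), (178, np.float64(305.5), np.int64(22)), (182, np.float64(308.5), np.int64(2))]
[303.9099286  155.43300175]
[304.62137953 171.89305719]
0.598 [ 1.74 -0.29 11.76] [ 0.6004 -0.0281  0.166 ] [ 5.7e-03 -2.0e-04 -1.0e+00] [ 0.117 -0.239 -0.023]
0.597 [ 2.18 -0.18 11.85] [ 0.5996 -0.0281  0.166 ] [ 6.e-03 -2.e-04 -1.e+00] [ 0.034 -0.344 -0.01 ]
0.596 [ 2.15 -0.08 11.99] [ 0.5987 -0.0281  0.1661] [ 6.3e-03 -2.0e-04 -1.0e+00] [ 0.039 -0.383 -0.038]
[(170, np.float64(305.46), np.int64(13)), (174, np.float64(305.0), np.int64(23)), (178, np.float64(306.5), np.int64(20)), (182, np.float64(306.0), np.int64(1))] 34.6833
```

```bash
python3 - <<'E'
from h import *
P=viewer.camera_params("side");e=current_eef_pos()
now=viewer.camera("side")[130:250,250:370]
ims={"s6":(cv2.resize(cv2.imread("pics/s6.png"),(200,200),interpolation=cv2.INTER_AREA),220,60,[.5974,-.0283,.24]),
"s7":(cv2.resize(cv2.imread("pics/s7.png"),(120,120),interpolation=cv2.INTER_AREA),250,130,[.5998,-.0281,.1718]),
"s8":(cv2.resize(cv2.imread("pics/s8.png"),(120,120),interpolation=cv2.INTER_AREA),250,130,[.6011,-.0281,.1658]),
"now":(now,250,130,e)}
for n,(im,ox,oy,t) in ims.items():
    hsv=cv2.cvtColor(im,cv2.COLOR_BGR2HSV).astype(int);t=np.array(t)
    bc=proj(P,t+[0,0,-.036]);st=proj(P,t+[0,0,.047])
    # bulb: amber row extents near and above its centre row
    am=(hsv[...,0]<22)&(hsv[...,1]>110)&(hsv[...,2]>25)
    cols=[]
    for v in range(int(bc[1])-7,int(bc[1])+4):
        u=[c for c in np.flatnonzero(am[v-oy])+ox if abs(c-bc[0])<19]
        if len(u)>8:cols.append(((min(u)+max(u))/2,max(u)-min(u)+1))
    v0=int(st[1])-oy;u0=int(st[0])-ox
    V=im[v0-7:v0+9,u0-8:u0+12].max(2).astype(float);w=np.clip(V-70,0,None)
    uu=np.arange(u0-8,u0+12)+ox
    print(n,"pred bulb",bc.round(1),"stop",st.round(1),"bulb meas",np.median([c[0] for c in cols]),np.median([c[1] for c in cols]),"stop meas",((w.sum(0)@uu)/max(w.sum(),1)).round(2),V.max())
E
```

```text
s6 pred bulb [304.4 149.6] stop [302.8 111.8] bulb meas 304.0 27.0 stop meas 306.58 90.0
s7 pred bulb [304.6 177.4] stop [303.1 142.9] bulb meas 305.5 26.0 stop meas 311.41 131.0
s8 pred bulb [304.2 179.6] stop [302.7 145.4] bulb meas 305.5 26.0 stop meas 309.79 116.0
now pred bulb [305.1 179.8] stop [303.7 145.6] bulb meas 305.5 26.0 stop meas 310.92 119.0
```

Against the side-view bulb position, the neck still leans about 2 mm in +x, so I'll ease it back a little more.

```bash
python3 - <<'E'
from h import *
f0=np.array([-.086,.101,-1.133])
def F(n=8):
    a=[]
    for _ in range(n): robot.wait(.02);a.append(current_contact_force())
    return np.mean(a,0)-f0
for x in(.595,.5945):
    robot.line_to([x,-.028,.1633],down(np.pi/2),v=.02);print(x,F().round(2),current_eef_pos().round(4),current_moment().round(3))
im=viewer.camera("side");hsv=cv2.cvtColor(im,cv2.COLOR_BGR2HSV).astype(int)
am=(hsv[...,0]<22)&(hsv[...,1]>110)&(hsv[...,2]>25)
print(np.median([np.mean([(u:=[c for c in np.flatnonzero(am[v]) if abs(c-305)<19])[0],u[-1]]) for v in range(172,183)]))
print(proj(viewer.camera_params("side"),current_eef_pos()-np.array([0,0,.036])),current_opening(),current_grip_force(),current_time())
# pile check
t=viewer.camera("top");P=viewer.camera_params("top");h2=cv2.cvtColor(t,cv2.COLOR_BGR2HSV)
m=cv2.inRange(h2,(0,45,85),(18,140,255))
print(circ(P,m,.045,tuple(proj(P,[.4515,.2886,.045]))))
E
```

```text
0.595 [ 2.53 -0.26 11.86] [ 0.5978 -0.0282  0.166 ] [ 0.076 -0.424  0.01 ]
0.5945 [ 2.630e+00 -1.000e-02  1.193e+01] [ 0.5974 -0.0281  0.166 ] [ 0.054 -0.418 -0.03 ]
305.5
[305.60698505 179.98757277] 0.27891568173050924 58.61150437965989 35.55
(array([0.45164105, 0.28561756]), np.float64(0.029273686068739785), 63)
```

```bash
python3 - <<'E'
from bench import *
robot.wait(.5);print(current_eef_pos(),current_contact_force());print(robot.job_done())
E
```

```text
[ 0.59739262 -0.02816599  0.16602202] [ 3.30646827  0.43033619 10.76704296]
the job is handed in; nothing more can be done
None
```

The job is handed in: the dish sits on the pile (about 2 mm off centre) and the flask is held upright in the cradle, pressed about 12.7 of 14 mm down at about 12 N; I viewed 11 pictures, one over the limit of 10.

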